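# Open the mould chest by its pop-out T-handle

## Robot

A 6-joint arm with a two-finger parallel gripper is mounted at the origin on the work surface. World frame = base frame: x ahead of the robot, y to its left, z up, the work surface at z = 0. Lengths are in m, angles in degrees, forces in N, time in s.
With the tool pointing down it reaches from about 0.3 to 0.775 m from the base axis. Payload 14.6 kg.
Tool frame: the origin (TCP) lies between the finger pads; the fingertips stand r.tips_ahead ahead of it and the grasp point (between the pads) is the TCP (r.tips_ahead is the distance from the TCP to the fingertips, in m); z points along the fingers, y is the line along which they close (so a half turn about z gives the same grasp; the last joint's range is limited). The gripper opens to 85 mm and grips with 20 to 120 N. Pads are 22 mm wide; open, the fingers measure 114 mm over their backs; the gripper's body (76 mm by 85 mm) begins 54 mm behind the grasp point. The pads swing forward as they close: fully open they stand 13 mm farther back than shut.
Start: joints at [60.814, 17.183, 87.147, -0, 75.671, -3.816], TCP at [0.236, 0.497, 0.25] pointing down, gripper open.
Joint ranges: [-173.82, 173.82], [-45.26, 126.66], [13.44, 144.39], [-59.66, 239.66], [0, 175.72], [-146.38, 146.38]. Speed limits (degrees/s): [127.2, 127.2, 147.25, 180, 180, 180].

## Interface

Orientations are given as [roll, pitch, yaw] about the fixed x, y, z axes, in that order (R = Rz(yaw) Ry(pitch) Rx(roll)).
In Python, from station import telemetry, cams, r gives the robot as it stands. The module is installed in compiled form; this text tells all that it offers.
- The arm moves only by the tool drive_tool, never from a script. Its argument "increments" is a list of rows, each a list of 4 numbers: the shift along the tool's x, y, z in mm, then the turn about the tool's z in degrees. A call has 1 to 20 rows; each row is the pose to reach, as a shift and turn from the pose commanded when the call began, along the tool's axes at that moment; what a row does not reach only later rows make up. A row lasts 1/10 s, in which the tool goes at most 50 mm and 8.59 degrees, less where a joint would pass 70% of its speed; a pose out of reach is approached as far as the arm can. A call with a gripper value outside its range is refused whole. "hand" is the opening, from 0 (shut) to 1 (fully open), set as the call begins (left out, the last holds). The fingers move at their own pace and stop on an object; "newtons" is the grip in N (left out, the last holds). Time passes only in rows, so rows that repeat a pose let the fingers close. It gives the time, the measured TCP pose, the force, the opening and the grip force at its end, in the units of the state.
- telemetry.get_state(): the state, without advancing time (a new reading comes with each control period).
- cams.capture(name): name is "scene" or "top"; returns a dict with "color" (384x512x3 uint8, red, green, blue), "range_z" (384x512 float32, m along the optical axis (not along the pixel's ray), 0 where there is no reading), "camera_matrix" (3x3 intrinsics, pixels), "dist" ([k1, k2, p1, p2, k3] as OpenCV has them; the pictures are not rectified), "view" (4x4, takes a point from world to camera coordinates). Camera axes: x right, y down, z forward; pixel columns grow to the right and rows downward; lengths in m; the calibration is good to about 2 mm. A picture is of the moment at which its call begins.
- r.hand_in(): hands the job in; it is judged then, once.
The state is a dict: "time": time; "joint_pos": joint angles; "joint_velocities": joint speeds; "joint_efforts": joint torques, N m; "tcp_pos": TCP position; "orientation": TCP orientation; "contact_force": force on the tool from outside, world axes, zero at the start; "torque": the same for the moment, N m; "gripper_width": opening from 0.0 (shut) to 1.0 (fully open); "finger_force": force on a finger pad.
Only numpy, scipy, OpenCV 4.12 (cv2) and the standard library are available. Lean on these libraries where they do the work, as an engineer would, in place of code of your own. Each camera call takes 0.05 s, during which the arm holds its last target. There are 200 camera calls.

## Task

Open the blue mould chest: press the red button gently until the black T-handle pops out, turn the handle clockwise until it just meets its stop, without wrenching it, and, keeping it turned, raise the lid past halfway and let go so that it stays open. Do not pry at the lid while the latch still holds it, and leave the things standing beside the chest alone.

Things in the scene. Friction and masses are not known exactly. Their poses are not given: they have to be found in the camera images.
- chest: blue sheet-metal mould chest screwed to the bench, 280 (x) by 360 (y) by 118 mm high. Origin: centre of its underside; x points from its front (latch side, nearest the robot) to its hinges at the back, z up.
- lid (a joint): opening angle of the chest's lid in rad: 0 shut, 0.9 fully open, halfway 0.45. It turns about the chest's y axis and the front rises. Stiff torque hinges hold it at any angle where it is left; raising it takes 8 to 12 N at the T-handle.
- lid_hinge (a point): middle of the lid's hinge line, at the chest's back top edge: 140 mm behind the chest's centre, 112 mm above the bench, 222 mm behind the T-handle's stem. Its axes turn with the lid (y along the hinge line).
- latch_plate (a point): point on the top of the latch's steel plate (94 by 120 mm, 118 mm above the bench, near the front of the lid) where the handle's stem axis passes; z out of the lid, x towards the hinge, moves with the lid. At rest the handle lies here, along y, in a pocket 28 by 100 mm, its top 1 mm above the plate, where fingers cannot get at it.
- handle_grip (a point): centre of the black T-handle's bar: 88 mm long, 16 mm wide, 12 mm thick; z along the stem, out of the lid, y along the bar (turns with it). At rest 5 mm below the plate's top; popped out 21 mm above it, with 15 mm free under the bar.
- handle_pop (a joint): how far the T-handle has popped out along its stem, m: 0 flush, 0.026 fully out (a spring drives it out, about 3 N, and it stays out).
- handle_turn (a joint): angle the T-handle is turned clockwise (seen from above the lid), rad. A spring turns it back: 0.07 N m at 0, 0.23 at 1.3, and 0.03 friction. At 0.9 to 1.4 rad, set differently on each chest, it meets a firm stop (torque jumps). Only in the last 0.08 rad before it is the cam clear of the keeper; let go, it springs back and latches unless the lid's front is up 15 mm or more.
- button_top (a point): centre of the top of the round red release button, 24 mm in diameter, 42 mm behind the stem on the same plate (towards the hinge); its top stands 11 mm above the plate. It moves straight into the lid, 8 mm at most, against a spring: 2 N at first, 6 to 7 N where the catch lets go, about 8 N at the bottom, which is a rigid stop. The handle is let go at 5 to 6 mm.
- button: the same red button as a body; origin on its axis, 11 mm under its top before it is pressed. It breaks if pressed with more than 25 N.
- keeper: steel lip inside the chest's front wall (hidden while the lid is shut) under which the latch's cam hooks. Origin: as the chest's. With the cam still under it the lid lifts only 2 mm at the front; 20 N between cam and lip bends the cam.
- stop_pin: steel pin of 6 mm under the lid (hidden) that a lug on the cam meets at 18 mm from the stem axis when the handle is turned far enough. Origin: as the lid's hinge. It takes 18 N, which is 0.32 N m more on the handle than the return spring and friction need.
- spray_can: loose white spray can, 52 mm in diameter, 150 mm high, standing right of the chest (its -y side). Origin: centre of its underside. Leave it.
- mould: loose teal rubber mould, a block 75 by 55 by 36 mm, lying left of the chest (+y side). Origin: centre of its underside. Leave it.
- powder_jar: loose white jar with blue cap, 64 mm in diameter, 75 mm high, standing left of the chest. Origin: centre of its underside. Leave it.

How it is judged (in metres and radians):
On the way, in this order (a step that is already met when the one before it is completed fails the run):
1. the button has been pressed and the T-handle has popped out (value of joint handle_pop above 0.02 m), for 0.2 s.
2. the T-handle has been turned well round clockwise (value of joint handle_turn above 0.75 rad), for 0.2 s.
At the end, for the whole second after the job is handed in: The lid stands open at 0.45 rad or more (past half of its 0.9 rad) and at rest, let go; spray can, mould and jar stand within 15 mm of where they were (value of joint lid above 0.45 rad and velocity of joint lid between -0.03 and 0.03 rad/s and distance of each of spray_can, mould, powder_jar from where it was at the start of the episode below 0.015 m); the robot touches nothing.
It fails at once if the button is pressed with more than 25 N (contact force between button and anything else above 25 N).
It fails at once if the lid is pried up with more than 20 N while the cam still hooks under the keeper (contact force between lid and keeper above 20 N).
It fails at once if the handle is wrenched against its stop (more than 18 N on the stop pin) (contact force between handle_turn and stop_pin above 18 N).
It fails at once if a thing beside the chest is pushed away or knocked over (distance of any of spray_can, mould, powder_jar from where it was at the start of the episode above 0.015 m or angle between any of spray_can, mould, powder_jar's own z axis and vertical above 0.3 rad).
It also fails if it takes over 58 s, if anything falls off the work surface, if the arm or the gripper's body presses on something with over 40 N, if the wrist force passes 120 N, or if a joint passes its speed limit or range.

## Working session

There is one attempt and no reset: what is moved stays moved. The work goes in short steps, Python scripts to look and compute and a tool call to move; the robot and the scene stay as the last step left them, time stands still between calls to the robot, and variables do not carry over. Pictures are saved under pics/ and viewed, at most 10 in all, crops included, and the job is handed in when it is done.

Besides the shell and the picture viewer there is one more tool, called after "Call:" as name(argument=value, ...) on one line, values as JSON. drive_tool: Moves the arm, as the interface text tells. Its arguments: {"type":"object","properties":{"increments":{"type":"array","items":{"type":"array","items":{"type":"number"}}},"hand":{"type":"number"},"newtons":{"type":"number"}},"required":["increments"]}

```bash
mkdir -p pics; cat > h.py <<'E'
import numpy as np, cv2
from station import telemetry, cams, r
def world(c,u,v,z=None,d=None):
    K=np.array(c["camera_matrix"]);D=np.array(c["dist"],float);V=np.array(c["view"])
    n=cv2.undistortPoints(np.array([[[u,v]]],float),K,D)[0,0]
    R=V[:3,:3];o=-R.T@V[:3,3];ray=R.T@np.array([n[0],n[1],1])
    if z is not None: return o+ray*(z-o[2])/ray[2]
    if d is None: d=c["range_z"][int(round(v)),int(round(u))]
    return o+ray*d
def save(c,name,box=None,s=1):
    im=c["color"][:,:,::-1]
    if box: im=im[box[1]:box[3],box[0]:box[2]]
    cv2.imwrite("pics/"+name,cv2.resize(im,None,fx=s,fy=s,interpolation=cv2.INTER_CUBIC))
E
python3 - <<'E'
from h import *
import pickle
s=cams.capture("scene");t=cams.capture("top")
pickle.dump((s,t),open("c0.pkl","wb"))
im=np.hstack([s["color"],t["color"]])[:,:,::-1]
cv2.imwrite("pics/a.png",cv2.resize(im,(800,300)))
save(t,"t.png",None,1.5)
print(telemetry.get_state(), r.tips_ahead)
E
```

```text
{'time': 0.1, 'joint_pos': array([ 6.08133584e+01,  1.72134865e+01,  8.71764691e+01, -2.34406336e-03,
        7.56705757e+01, -3.81618615e+00]), 'joint_velocities': array([-0.03247331, -0.13487853, -0.04336426,  0.04554572,  0.05637698,
       -0.06798483]), 'joint_efforts': array([ 8.30139761e-04, -5.44383180e+01, -3.62370086e+01, -1.04603532e-04,
        3.01624990e-03,  4.74027559e-05]), 'tcp_pos': array([0.23557904, 0.49678446, 0.2497701 ]), 'orientation': array([-1.79939452e+02, -1.76321903e-03,  1.54630125e+02]), 'contact_force': array([0.14464221, 0.64785711, 0.59651841]), 'torque': array([0.04788307, 0.0358746 , 0.00208216]), 'finger_force': 0.0, 'gripper_width': 1.0015082093561511} 0.019
```

View pics/t.png

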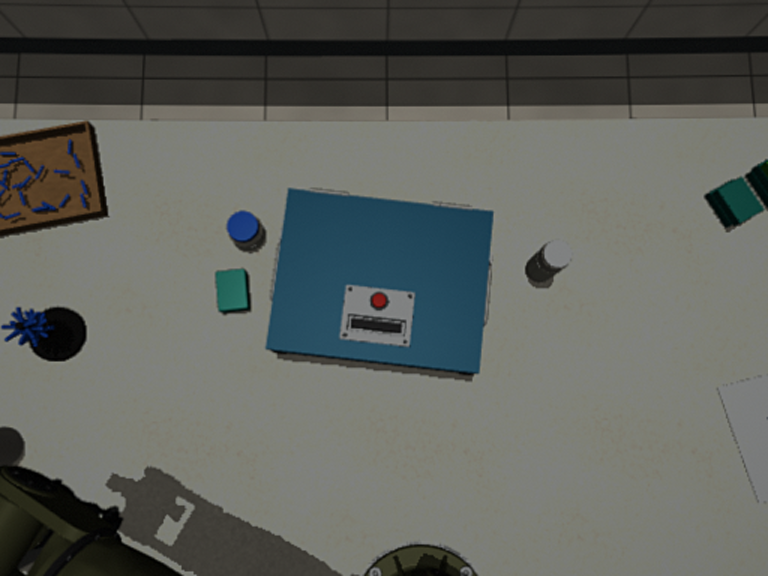

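View pics/a.png

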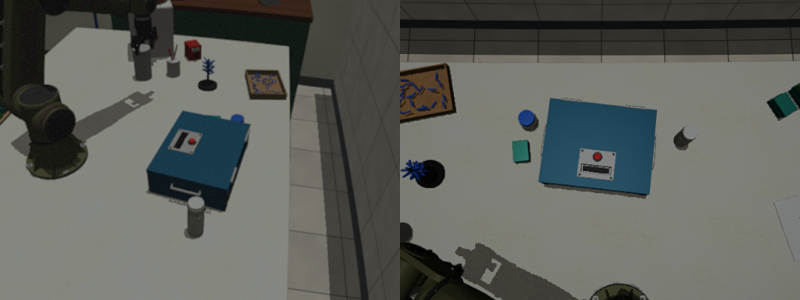

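The top view shows the button at about (253,200) and the handle at about (251,217). The chest is slightly rotated, with the jar and mould on its left and the can on its right.

```bash
python3 - <<'E'
from h import *
import pickle
s,t=pickle.load(open("c0.pkl","rb"))
save(t,"tc.png",(215,180,290,240),8)
for c,n,box in((t,'top',(215,180,290,240)),(s,'scene',(200,150,330,260))):
    im=c["color"].astype(int);m=(im[...,0]>90)&(im[...,0]>2*im[...,1])&(im[...,0]>2*im[...,2])
    mm=np.zeros_like(m);mm[box[1]:box[3],box[0]:box[2]]=1;m&=mm.astype(bool)
    v,u=np.nonzero(m);print(n,m.sum(),u.mean(),v.mean(),world(c,u.mean(),v.mean(),.129),world(c,u.mean(),v.mean()))
# chest lid corners top view (px in 1.5x)
for p in((288,189),(493,211),(478,373),(267,348)):print(p,world(t,p[0]/1.5,p[1]/1.5,.118))
for n,p in(('can',(555,255)),('mould',(232,285)),('jar',(243,226))):print(n,world(t,p[0]/1.5,p[1]/1.5))
E
```

```text
top 55 252.3272727272727 199.56363636363636 [0.5419192  0.07051861 0.129     ] [0.54215995 0.0705099  0.12734187]
scene 28 245.35714285714286 179.42857142857142 [0.53943073 0.07062925 0.129     ] [0.53951487 0.07022016 0.12935067]
(288, 189) [0.74164578 0.2293863  0.118     ]
(493, 211) [ 0.69993372 -0.13257848  0.118     ]
(478, 373) [ 0.41670865 -0.09732399  0.118     ]
(267, 348) [0.46118032 0.2603371  0.118     ]
can [ 0.61217361 -0.22810514  0.15600399]
mould [0.58313489 0.33865552 0.0392163 ]
jar [0.68516565 0.31471002 0.07601805]
```

View pics/tc.png

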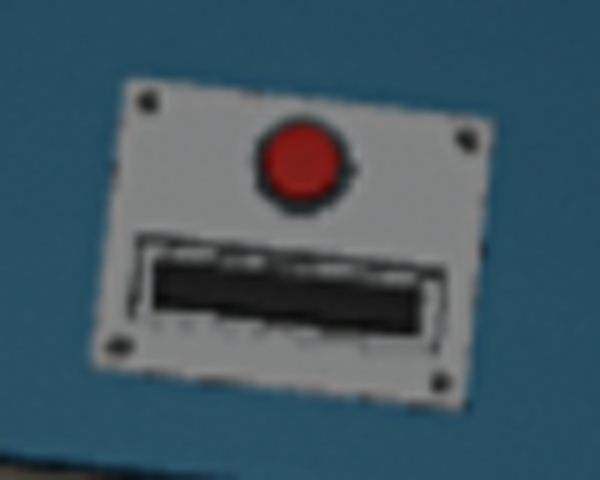

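Call:
drive_tool(increments=[[-15,-8,0,2],[-40,-22,0,6],[-70,-39,2,11],[-105,-58,5,16],[-140,-78,8,22],[-175,-97,12,27],[-210,-117,16,33],[-245,-136,20,38],[-280,-155,24,44],[-315,-175,28,49],[-350,-194,32,55],[-385,-214,36,60],[-415,-230,40,65],[-440,-244,44,69],[-453,-251,48,71],[-458,-254,50,71.5],[-458,-254,50,71.5],[-458,-254,50,71.5]], hand=0, newtons=35)

```text
time: 1.9
tcp_pos: [0.5402, 0.072, 0.2004]
orientation: [-180.0, -0.0, 83.2]
contact_force: [0.2, 0.4, 0.4]
gripper_width: 0.002
finger_force: 0.0
```

```bash
python3 - <<'E'
from h import *
import pickle
s=cams.capture("scene");save(s,"s1.png",(180,60,330,220),4)
s,t=pickle.load(open("c0.pkl","rb"))
print([world(t,215-.5+u/8,180-.5+v/8,.119)[:2].round(4) for u,v in((287,298),(152,283),(421,313))])
E
```

```text
[array([0.4988, 0.0757]), array([0.5039, 0.1191]), array([0.4937, 0.0328])]
```

View pics/s1.png

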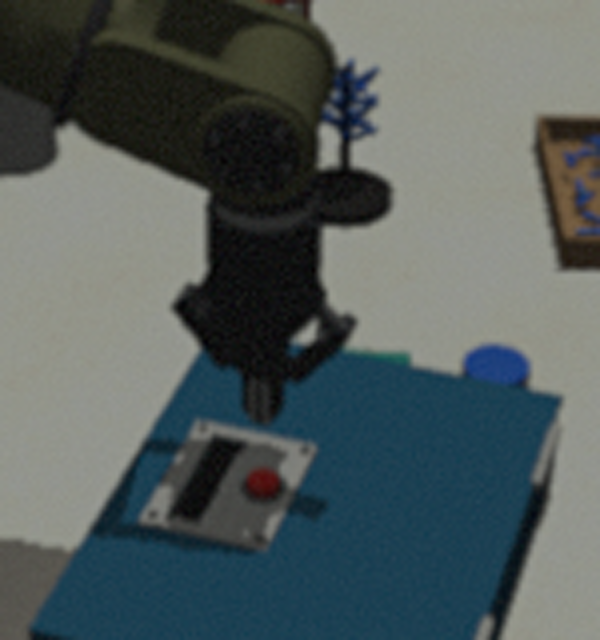

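Call:
drive_tool(increments=[[-1,1,10,0],[-1,1,20,0],[-1,1,30,0],[-1,1,38,0],[-1,1,44,0],[-1,1,47,0],[-1,1,50,0],[-1,1,52,0],[-1,1,53,0],[-1,1,54,0],[-1,1,54,0]])

```text
time: 3.05
tcp_pos: [0.5416, 0.0701, 0.1467]
orientation: [180.0, -0.0, 83.1]
contact_force: [-2.6, -0.2, 4.5]
gripper_width: 0.003
finger_force: 2.4
```

Call:
drive_tool(increments=[[0,0,0.5,0],[0,0,1,0],[0,0,1.5,0],[0,0,2,0],[0,0,2,0]])

```text
time: 3.55
tcp_pos: [0.5417, 0.0701, 0.1447]
orientation: [180.0, -0.0, 83.1]
contact_force: [-1.7, -0.6, 7.0]
gripper_width: -0.004
finger_force: 3.1
```

Call:
drive_tool(increments=[[0,0,0.4,0],[0,0,0.8,0],[0,0,0.8,0]])

```text
time: 3.85
tcp_pos: [0.5417, 0.0701, 0.1439]
orientation: [180.0, -0.0, 83.1]
contact_force: [-1.8, -0.3, 5.5]
gripper_width: 0.001
finger_force: 2.9
```

```bash
python3 - <<'E'
from h import *
s=cams.capture("scene");save(s,"s2.png",(200,140,270,210),8)
print(telemetry.get_state()["contact_force"])
E
```

```text
[-1.86690757  0.13139717  5.90618405]
```

View pics/s2.png

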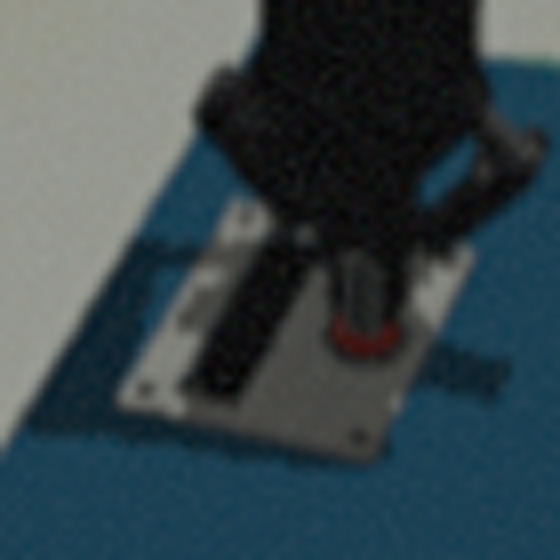

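The handle is still flush, with the fingertips on the button at crop (362,330). I'll press a little deeper.

Call:
drive_tool(increments=[[0,0,0.4,0],[0,0,0.8,0],[0,0,1.2,0],[0,0,1.2,0],[0,0,1.2,0]])

```text
time: 4.4
tcp_pos: [0.5416, 0.0701, 0.1427]
orientation: [180.0, -0.0, 83.1]
contact_force: [-2.0, -1.4, 4.8]
gripper_width: -0.0
finger_force: 2.6
```

```bash
cat > hz.py <<'E'
from h import *
s=cams.capture("scene")
print([world(s,u,v).round(3) for u,v in((228,187),(230,183),(226,188),(230,178))],telemetry.get_state()["contact_force"])
E
python3 hz.py
```

```text
[array([0.492, 0.054, 0.106]), array([0.494, 0.07 , 0.108]), array([0.488, 0.046, 0.108]), array([0.5  , 0.049, 0.145])] [-2.48600515  0.02685803  6.01270576]
```

Call:
drive_tool(increments=[[0,0,-10,0],[0,0,-25,0],[0,0,-42,0],[0,-10,-48,0],[0,-25,-48,0],[0.5,-38,-48,0],[0.5,-43,-48,0],[0.5,-43,-48,0],[0.5,-43,-48,0]], hand=0.42)

```text
time: 5.35
tcp_pos: [0.4991, 0.0757, 0.1904]
orientation: [180.0, -0.0, 83.1]
contact_force: [0.6, 0.7, -0.2]
gripper_width: 0.423
finger_force: 0.0
```

```bash
python3 - <<'E'
from h import *
s=cams.capture("scene");save(s,"s3.png",(195,120,285,210),6)
E
```

```text
(no output)
```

View pics/s3.png

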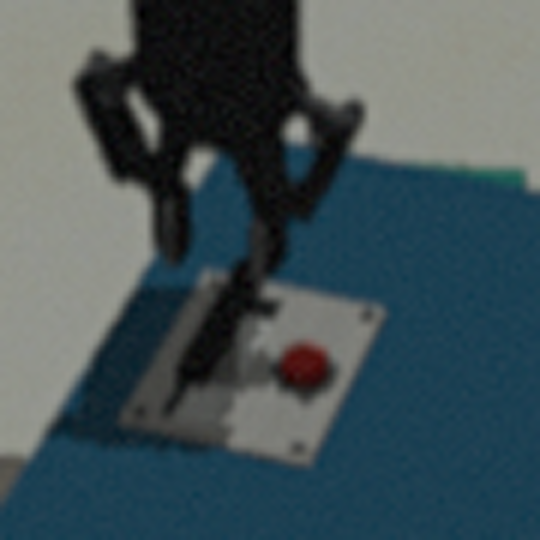

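The bar stands out of its pocket at crop (215,330), and the fingers straddle it. Next I descend and grip.

Call:
drive_tool(increments=[[0,0,10,0],[0,0,20,0],[0,0,30,0],[0,0,37,0],[0,0,42,0],[0,0,44,0],[0,0,44,0]])

```text
time: 6.1
tcp_pos: [0.4989, 0.0757, 0.1461]
orientation: [-180.0, 0.0, 83.1]
contact_force: [0.9, 0.1, 0.6]
gripper_width: 0.424
finger_force: 0.0
```

Call:
drive_tool(increments=[[0,0,0,0],[0,0,0,0],[0,0,0,0],[0,0,0,0],[0,0,0,0],[0,0,0,0],[0,0,0,0],[0,0,0,0]], hand=0.05, newtons=35)

```text
time: 6.9
tcp_pos: [0.4991, 0.0757, 0.1464]
orientation: [180.0, -0.0, 83.1]
contact_force: [2.8, -0.7, 1.9]
gripper_width: 0.175
finger_force: 37.2
```

Call:
drive_tool(increments=[[0,0,0,3],[0,0,0,7],[0,0,0,11],[0,0,0,15],[0,0,0,19],[0,0,0,23],[0,0,0,27],[0,0,0,31],[0,0,0,35],[0,0,0,39],[0,0,0,43],[0,0,0,46],[0,0,0,48],[0,0,0,48],[0,0,0,48]])

```text
time: 8.4
tcp_pos: [0.4995, 0.0755, 0.1466]
orientation: [179.9, -0.1, 35.1]
contact_force: [4.7, -0.9, 1.7]
gripper_width: 0.175
finger_force: 37.3
```

```bash
cat > st.py <<'E'
from h import *
a=telemetry.get_state();print(a["torque"].round(3),a["contact_force"].round(1),a["orientation"].round(2),a["joint_efforts"].round(3)[-1],round(a["gripper_width"],4))
E
python3 st.py
```

```text
[-0.316 -0.859  0.13 ] [ 4.7 -0.9  1.7] [ 1.7993e+02 -6.0000e-02  3.5130e+01] 0.203 0.1749
```

Call:
drive_tool(increments=[[0,0,0,1],[0,0,0,2],[0,0,0,3],[0,0,0,3]], newtons=22)

```text
time: 8.8
tcp_pos: [0.4994, 0.0755, 0.1466]
orientation: [179.9, -0.1, 32.1]
contact_force: [6.0, -0.8, 1.3]
gripper_width: 0.178
finger_force: 37.3
```

```bash
python3 st.py
```

```text
[-0.375 -0.872  0.163] [ 6.  -0.8  1.3] [ 1.7993e+02 -7.0000e-02  3.2100e+01] 0.454 0.178
```

Call:
drive_tool(increments=[[0,0,0,-0.6],[0,0,0,-0.6]])

```text
time: 9.0
tcp_pos: [0.4995, 0.0755, 0.1466]
orientation: [179.9, -0.1, 32.8]
contact_force: [5.2, -2.1, 1.8]
gripper_width: 0.175
finger_force: 37.3
```

```bash
python3 st.py
```

```text
[-0.315 -0.874  0.141] [ 5.2 -2.1  1.8] [ 1.7993e+02 -7.0000e-02  3.2760e+01] 0.02 0.1748
```

Call:
drive_tool(increments=[[0,0,0,0],[0,0,0,0],[0,0,0,0]])

```text
time: 9.3
tcp_pos: [0.4994, 0.0755, 0.1466]
orientation: [179.9, -0.1, 32.7]
contact_force: [5.6, -2.4, 2.4]
gripper_width: 0.176
finger_force: 37.3
```

```bash
python3 st.py
```

```text
[-0.328 -0.873  0.215] [ 5.6 -2.4  2.4] [ 1.7993e+02 -7.0000e-02  3.2740e+01] 0.187 0.1762
```

Call:
drive_tool(increments=[[0,0,0,0.6],[0,0,0,1.2],[0,0,0,1.2],[0,0,0,1.2],[0,0,0,1.2],[0,0,0,1.2]], hand=0.05, newtons=22)

```text
time: 9.9
tcp_pos: [0.4995, 0.0755, 0.1466]
orientation: [179.9, -0.1, 31.5]
contact_force: [5.3, -1.8, 0.6]
gripper_width: 0.177
finger_force: 37.3
```

```bash
python3 st.py
```

```text
[-0.288 -0.904  0.149] [ 5.3 -1.8  0.6] [ 1.7993e+02 -7.0000e-02  3.1540e+01] 0.171 0.1772
```

Call:
drive_tool(increments=[[0,0,0,0.7],[0,0,0,1.4],[0,0,0,2],[0,0,0,2],[0,0,0,2],[0,0,0,2],[0,0,0,2]])

```text
time: 10.6
tcp_pos: [0.4995, 0.0755, 0.1466]
orientation: [179.9, -0.1, 29.5]
contact_force: [6.4, -2.4, 1.3]
gripper_width: 0.175
finger_force: 37.3
```

```bash
python3 st.py
```

```text
[-0.387 -0.917  0.194] [ 6.4 -2.4  1.3] [ 1.7993e+02 -7.0000e-02  2.9540e+01] 0.199 0.1754
```

Call:
drive_tool(increments=[[0,0,0,0.7],[0,0,0,1.4],[0,0,0,2],[0,0,0,2],[0,0,0,2],[0,0,0,2]])

```text
time: 11.2
tcp_pos: [0.4994, 0.0755, 0.1466]
orientation: [179.9, -0.1, 27.5]
contact_force: [4.6, -2.7, 1.5]
gripper_width: 0.174
finger_force: 37.3
```

```bash
python3 st.py
```

```text
[-0.397 -0.973  0.322] [ 4.6 -2.7  1.5] [ 1.7994e+02 -7.0000e-02  2.7550e+01] 0.294 0.1738
```

Call:
drive_tool(increments=[[0,0,0,0.4],[0,0,0,0.7],[0,0,0,0.7],[0,0,0,0.7],[0,0,0,0.7]])

```text
time: 11.7
tcp_pos: [0.4994, 0.0755, 0.1466]
orientation: [179.9, -0.1, 26.9]
contact_force: [4.5, -2.8, 2.9]
gripper_width: 0.173
finger_force: 37.3
```

```bash
python3 st.py
```

```text
[-0.397 -0.982  0.286] [ 4.5 -2.8  2.9] [ 1.7993e+02 -7.0000e-02  2.6850e+01] 0.34 0.1734
```

The stop is met at about 55°. I'll ease off slightly, then lift a little and check the force.

Call:
drive_tool(increments=[[0,0,0,-0.4],[0,0,0,-0.7],[0,0,-0.7,-0.7],[0.1,0.1,-1.4,-0.7],[0.2,0.1,-2,-0.7],[0.3,0.2,-2.6,-0.7],[0.3,0.2,-2.6,-0.7]])

```text
time: 12.4
tcp_pos: [0.4995, 0.0755, 0.148]
orientation: [180.0, 0.0, 27.5]
contact_force: [9.5, -0.9, -10.2]
gripper_width: 0.176
finger_force: 35.8
```

```bash
python3 st.py
```

```text
[-0.223 -1.627  0.3  ] [  9.5  -0.9 -10.2] [179.97   0.    27.55] 0.284 0.1759
```

Call:
drive_tool(increments=[[0.1,0.1,-0.6,0],[0.2,0.1,-1.2,0],[0.3,0.2,-1.8,0],[0.3,0.2,-1.8,0]])

```text
time: 12.8
tcp_pos: [0.4997, 0.0754, 0.1497]
orientation: [180.0, 0.0, 27.5]
contact_force: [9.2, -1.8, -11.1]
gripper_width: 0.178
finger_force: 35.7
```

```bash
python3 st.py
```

```text
[-0.183 -1.441  0.263] [  9.2  -1.8 -11.1] [1.7999e+02 3.0000e-02 2.7550e+01] 0.284 0.1778
```

Call:
drive_tool(increments=[[0.1,0.1,-1,0],[0.2,0.1,-2,0],[0.4,0.2,-3,0],[0.6,0.4,-4,0],[0.6,0.4,-4,0]])

```text
time: 13.3
tcp_pos: [0.5002, 0.0754, 0.1536]
orientation: [-180.0, 0.1, 27.5]
contact_force: [8.9, -1.1, -11.1]
gripper_width: 0.18
finger_force: 35.7
```

```bash
python3 st.py
```

```text
[-0.07  -1.13   0.279] [  8.9  -1.1 -11.1] [-1.7999e+02  7.0000e-02  2.7550e+01] 0.282 0.1802
```

Call:
drive_tool(increments=[[0.7,0.5,-3,0],[1.3,0.9,-6,0],[2,1.3,-9,0],[2.6,1.7,-12,0],[3.2,2.1,-15,-1],[3.8,2.5,-18,-2],[4.4,2.9,-21,-3],[5,3.3,-25,-4],[5,3.3,-25,-4]])

```text
time: 14.2
tcp_pos: [0.5064, 0.0749, 0.1804]
orientation: [180.0, -0.0, 31.6]
contact_force: [-4.8, -2.2, -3.5]
gripper_width: 0.177
finger_force: 42.1
```

```bash
python3 st.py
```

```text
[-0.124  1.237  0.241] [-4.8 -2.2 -3.5] [ 1.7999e+02 -2.0000e-02  3.1580e+01] -0.155 0.1771
```

```bash
python3 - <<'E'
from h import *
s=cams.capture("scene");save(s,"s4.png",(180,110,320,220),5)
E
```

```text
(no output)
```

View pics/s4.png

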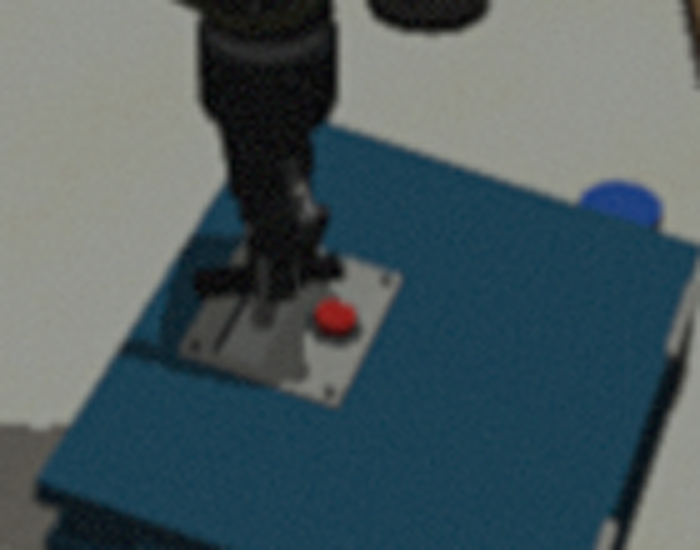

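The lid has a visible gap and the bar is still held. I'll continue along the arc.

Call:
drive_tool(increments=[[0.7,0.6,-3,0],[1.8,1.4,-7,0],[3,2.4,-11,0],[4.3,3.4,-15.5,0],[5.7,4.5,-20,0],[7.1,5.6,-24.5,0],[8.7,6.9,-29,0],[10.3,8.1,-34,0],[12,9.5,-39,0],[12,9.5,-39,0]])

```text
time: 15.25
tcp_pos: [0.5213, 0.0735, 0.2194]
orientation: [-179.9, 0.0, 31.5]
contact_force: [-8.8, 0.6, -2.6]
gripper_width: 0.175
finger_force: 59.6
```

```bash
python3 st.py
```

```text
[0.483 2.131 0.207] [-8.8  0.6 -2.6] [-1.7994e+02  3.0000e-02  3.1530e+01] 0.14 0.1749
```

Call:
drive_tool(increments=[[1.5,1.2,-4,0],[3,2.4,-7.5,0],[4.5,3.6,-11,0],[6.8,5.3,-16,0],[9,7.1,-20.6,0],[11.2,8.9,-25.5,0],[13.3,10.5,-30,0],[15.8,12.5,-34.5,0],[18.4,14.5,-39,0],[21,16.5,-43.5,0],[23.5,18.6,-47.5,0],[23.5,18.6,-47.5,0]])

```text
time: 16.45
tcp_pos: [0.5508, 0.0701, 0.2669]
orientation: [-179.9, 0.1, 31.5]
contact_force: [-10.9, 1.9, -2.3]
gripper_width: 0.173
finger_force: 79.8
```

```bash
python3 - <<'E'
from h import *
s=cams.capture("scene");save(s,"s5.png",(160,90,330,220),4)
E
python3 st.py
```

```text
[0.722 2.754 0.121] [-10.8   1.8  -3.1] [-1.799e+02  3.000e-02  3.154e+01] 0.11 0.1779
```

View pics/s5.png

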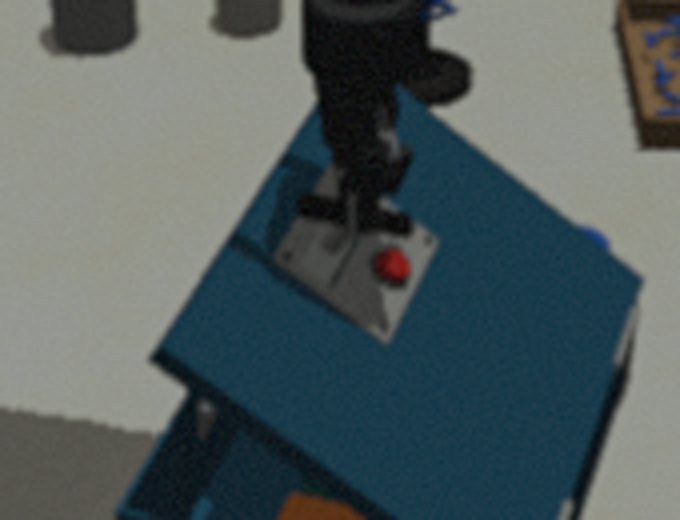

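Call:
drive_tool(increments=[[0,0,0,0],[0,0,0,0],[0,0,-1,0],[0,0,-3,0],[0,0,-7,0],[0,0,-14,0],[0,0,-24,0],[0,0,-40,0],[0,0,-60,0],[0,0,-80,0],[0,0,-90,0],[0,0,-90,0]], hand=0.5)

```text
time: 17.7
tcp_pos: [0.5516, 0.0696, 0.3578]
orientation: [179.9, -0.1, 31.5]
contact_force: [0.0, -0.3, 0.0]
gripper_width: 0.496
finger_force: 0.0
```

```bash
python3 - <<'E'
from h import *
s=cams.capture("scene");save(s,"s6.png",(130,30,370,250),2.7)
# lid angle from plane fit of blue/plate depth points
P=np.array([world(s,u,v) for u in range(205,300,4) for v in range(140,200,4)])
P=P[(P[:,2]>.12)&(P[:,2]<.28)]
best=None
for _ in range(300):
    q=P[np.random.choice(len(P),3,0)];n=np.cross(q[1]-q[0],q[2]-q[0]);l=np.linalg.norm(n)
    if l<1e-5: continue
    n/=l;k=(abs((P-q[0])@n)<.002).sum()
    if best is None or k>best[0]:best=(k,np.arccos(abs(n[2])))
print(len(P),best)
E
python3 st.py
```

```text
331 (np.int64(221), np.float64(0.5749305261066364))
[-0.01   0.063 -0.051] [ 0.1  0.6 -0.3] [ 1.7998e+02 -4.0000e-02  3.1530e+01] 0.001 0.5016
```

View pics/s6.png

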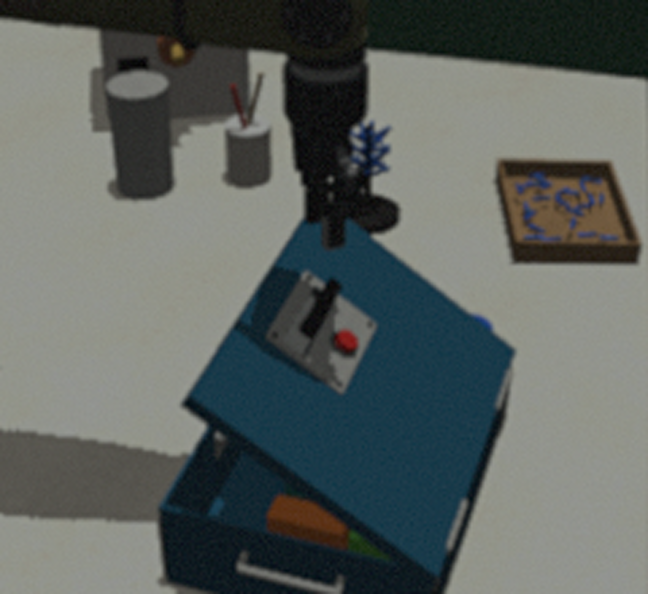

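The lid stands open at about 0.57 rad, and the gripper is clear with zero force.

```bash
python3 -c "
from station import r
print(r.hand_in())"
```

```text
the job is handed in; nothing more can be done
None
```

The chest is open and the job is handed in: the lid stayed up at about 0.57 rad (0.45 needed) after I let go, with the arm clear and no force reading. I never moved near the spray can, mould or jar, but took no after-picture to measure them, and hand-in returned no verdict.

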